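# Draw the peg rail tight to the kettle shelf with its cam lock

### The job

Finish fitting the short peg rail to the front of the kettle shelf: push the rail gently in by hand until it meets the rubber seal, so that its bolt head sits in the cam, then take the flat-blade screwdriver and turn the cam clockwise until the rail is drawn home and the cam is snug, without straining the fitting or leaning hard on it. Put the screwdriver back upright in a free hole of its stand and leave everything else where it is.

Things in the scene. Friction and masses are not known exactly. Their poses are not given: they have to be found in the camera images.
- shelf: kettle shelf: a wooden riser shelf fixed on the worktop, board 240 mm deep (x), 300 mm wide (y), 26 mm thick, top 90 mm above the worktop, on two end cheeks. Origin: on the worktop under the board's middle; x from its front edge (robot side) to its back, z up. The front edge is at x = -120 mm.
- seal_mid (a point): middle of the springy rubber seal strip, 250 mm long, on the shelf's front edge, 5 mm below the shelf top; it stands 1.5 mm proud of the edge. The rail meets it 1.5 mm before home; squeezing it flat takes up to 6 N more, and if let go the rail springs back to about 1 mm from home. Axes as the shelf's.
- rail: short peg rail: upright wooden board 260 mm long (y), 18 mm thick, 80 mm tall, along the shelf's front edge. Origin: mid-length, in its back face (towards the shelf), on the bolt's axis, 13 mm below the shelf top; axes as the shelf's. It slides only along x, on two dowels (2.5 N friction). Home (flush): origin at x = -120 mm of the shelf; it starts 9 to 15 mm out from there.
- rail_top (a point): middle of the rail's top edge, centre of its thickness, 45 mm above the rail's origin, 32 mm above the shelf top; axes as the rail's. Four pegs 11 mm thick stick out 38 mm from the front face at y = -95, -35, 35, 95 mm, their tops 47 to 54 mm below this point; above them the face is bare.
- bolt_head (a point): centre of the bolt's round 7 mm head, on the rail's axis 27 mm ahead of its back face; the neck passes through a bore in the shelf edge. How far the bolt is screwed in is known only to within 1.8 mm either way. With the rail against the seal the head is inside the cam, on its front side.
- cam: cam of the panel connector: a zinc disc 34 mm across, flush in the shelf top, 36 mm behind the front edge, mid-width. Origin: on its axis, level with the shelf top; z up, x along its screwdriver slot. Slot: 15 mm long, 4 mm wide, 6 mm deep, centred. A dark arrow at its -x side marks the mouth; at first it points at the rail (slot square to the rail within 0.06 rad).
- cam_slot (a point): centre of the slot's mouth, same place and axes as the cam. The cam turns clockwise seen from above, 0.05 N m friction, no end stop. After 0.2 to 0.9 rad it bears on the bolt head and draws the rail 6.5 mm per rad, torque up to 0.2 N m; after 0.5 to 1.2 rad the rail is home and the torque climbs: 0.26 to 0.33 N m is snug, 0.38 strains it. The driver leads the cam by 0.2 to 0.4 rad (play, give).
- driver_grip (a point): flat-blade screwdriver, centre of its wooden handle: a rectangular block 68 mm tall, 32 mm (x) by 24 mm (y), with a thin cap; the other screwdriver has a round handle. z up the handle, x along the blade's width (a half turn makes no difference). 0.1 to 0.17 kg. Starts upright in the stand, at any turn, the handle's underside resting on the stand's top.
- driver_tip (a point): middle of the end of the flat screwdriver's blade, 84 mm below the handle's centre, same axes. Blade 12 mm wide (x), 2.4 mm thick (y), 12 mm long, on a 9 mm round shaft; 50 mm from the blade's end to the handle's underside.
- stand: beech stand for two screwdrivers, fixed on the worktop left or right of the shelf: a block 130 mm (x) by 62 mm (y), 60 mm tall. Origin: middle of its underside, z up. Two round holes in its top at x = -35 and +35 mm (y = 0), 18 mm wide, 56 mm deep, one for each screwdriver.
- cross_driver: bystander: cross-head screwdriver with a round waisted wooden handle 31 mm across, same length, upright in the stand's other hole. Origin: end of its tip; z up.
- teapot: bystander: closed white ceramic teapot, 132 mm across, 127 mm tall, spout and handle along its x (220 mm over all), on the rear of the shelf, left or right. Origin: middle of its underside.
- trivet: bystander: round green silicone trivet, 124 mm across, 7 mm thick, flat on the shelf beside the teapot. Origin: middle of its underside.
- sugar_jar: bystander: glass jar with a lid, 84 mm across, 125 mm tall, on the worktop on the other side of the shelf from the stand. Origin: middle of its underside.
- caddy: bystander: steel tea caddy, 76 mm across, 110 mm tall, on the worktop towards the back, left or right. Origin: middle of its underside.
- mug: bystander: blue mug, 82 mm across, 92 mm tall, on the worktop towards the back, left or right. Origin: middle of its underside.

How it is judged:
By the outcome, as a careful person would: the job done as asked, in the order asked, and still so for the second after the job is handed in, with the robot touching nothing.
It also fails if it takes over 72 s, if anything falls off the work surface, if the arm or the gripper's body presses on something with over 40 N, if the wrist force passes 120 N, or if a joint passes its speed limit or range.

### The arm

A 7-joint arm with a two-finger parallel gripper is mounted at the origin on the work surface. World frame = base frame: x ahead of the robot, y to its left, z up, the work surface at z = 0. Lengths are in m, angles in rad, forces in N, time in s.
With the tool pointing down it reaches from about 0.425 to 0.95 m from the base axis. Payload 4.7 kg.
Tool frame: the origin (TCP) lies on the centre line of the jaws, within the pads' length; the fingertips stand robot.nose_length ahead of it and the grasp point (between the pads) lies 8 mm behind it (robot.nose_length is the distance from the TCP to the fingertips, in m); z points along the fingers, x is the direction in which the jaws open and shut, and the axes are right-handed (so a half turn about z gives the same grasp; the last joint's range is limited). The gripper opens to 85 mm and grips with 20 to 120 N. Pads are 22 mm wide; open, the fingers measure 114 mm over their backs; the gripper's body (76 mm by 85 mm) begins 54 mm behind the grasp point. The pads swing forward as they close: fully open they stand 13 mm farther back than shut.
Start: joints at [1.121, 0.469, -0.049, 1.532, 0.024, 1.141, -0.082], TCP at [0.276, -0.616, 0.242] pointing down, gripper open.
Joint ranges: [-2.59, 2.59], [-0.33, 1.99], [-1.39, 1.29], [0.1, 2.45], [-1.04, 4.18], [0.21, 1.99], [-2.66, 2.66]. Speed limits (rad/s): [2.57, 2.57, 3.14, 3.14, 3.14, 3.14, 3.14].

### API

Orientations are given as [roll, pitch, yaw] about the fixed x, y, z axes, in that order (R = Rz(yaw) Ry(pitch) Rx(roll)).
In Python, from plant import robot gives the robot as it stands. Calls block until the motion is done:
- robot.goto(position, orientation): joint-space move of the TCP to a pose.
- robot.move_straight(position, vel=0.15, attitude=None, contact_N=None): straight line of the TCP; attitude=None keeps the orientation; vel is the mean speed in m/s. With contact_N (N) it stops when the force on the tool has changed by that much, and returns True; else False.
- robot.move_joints(angles): joint-space move.
- robot.grip(opening, strength=None): opening from 0.0 (shut) to 1.0 (fully open); strength is the grip in N (None keeps the last); returns when the fingers have stopped.
- robot.sleep(seconds).
- robot.inverse_kinematics(position, orientation): joint angles nearest the present ones, or None.
- robot.sense(): the state.
- robot.grab_frame(name): name is "scene" or "top"; returns a dict with "image" (480x640x3 uint8, red, green, blue), "range_z" (480x640 float32, m along the optical axis (not along the pixel's ray), 0 where there is no reading), "fx", "fy", "cx", "cy" (pixels), "R" (3x3) and "t" (3): a world point X has camera coordinates R X + t. Camera axes: x right, y down, z forward; pixel columns grow to the right and rows downward; lengths in m; the calibration is good to about 2 mm. A picture is of the moment at which its call begins.
A pose or a line that the arm cannot do raises robot.IKError and nothing moves.
- robot.close_job(): hands the job in, once; it reports no verdict.
The state is a dict: "t": time; "joint_pos": joint angles; "joint_velocities": joint speeds; "effort": joint torques, N m; "tcp_pos": TCP position; "tcp_rot": TCP orientation; "wrist_force": force on the tool from outside, world axes, zero at the start; "torque": the same for the moment, N m; "opening": opening from 0.0 (shut) to 1.0 (fully open).
Only numpy, scipy, OpenCV 4.12 (cv2) and the standard library are available. Lean on these libraries where they do the work, as an engineer would, in place of code of your own. Each camera call takes 0.05 s, during which the arm holds its last target. There are 200 camera calls.

## Working session

There is one attempt and no reset: what is moved stays moved. The work goes in short steps, each a Python script; the robot and the scene stay as the last script left them, time stands still between calls to the robot, and variables do not carry over. Pictures are saved under pics/ and viewed, about 8 in all and at most 12, crops included, and the job is handed in when it is done.

```bash
ls; mkdir -p pics; python3 - <<'E'
from plant import robot
import cv2,numpy as np
s=robot.sense();print(s, robot.nose_length)
for n in("scene","top"):
    f=robot.grab_frame(n);np.savez(f"{n}0.npz",**f)
    cv2.imwrite(f"pics/{n}0.png",f["image"][:,:,::-1]);print(n,f["fx"],f["cx"],f["cy"],f["R"],f["t"], -f["R"].T@f["t"])
E
```

```text
pics
{'t': 0.0, 'joint_pos': array([ 1.12110045,  0.4694647 , -0.04858091,  1.53374827,  0.02411684,
        1.14091762, -0.08232699]), 'joint_velocities': array([ 0.00068048, -0.00073228,  0.00054496, -0.00065985,  0.0005356 ,
        0.00032284, -0.00074519]), 'effort': array([ 4.28867525e-04, -5.10307682e+01, -4.64075699e-02, -2.37710756e+01,
        1.06898052e-02,  7.60634663e-03,  5.84101258e-06]), 'tcp_pos': array([ 0.27549678, -0.61559985,  0.24122263]), 'tcp_rot': array([ 3.14150100e+00,  1.94961339e-03, -1.15000020e+00]), 'wrist_force': array([ 0.59554206,  0.07469492, -0.20116829]), 'torque': array([-0.03457946, -0.00234198,  0.0006028 ]), 'opening': 1.0001608810184597} 0.011
scene 613.0116772244687 310.88433694487037 242.58528814251565 [[-0.43555603  0.90015525 -0.00338641]
 [ 0.64532975  0.30962702 -0.69834133]
 [-0.62756709 -0.30635213 -0.71575688]] [ 0.25559441 -0.321268    1.77814603] [1.43455542 0.41413742 1.04923109]
top 460.257669442069 314.59178870273377 240.45419697809794 [[ 0.01734852 -0.99979933  0.01001611]
 [-0.98540349 -0.01879373 -0.16919445]
 [ 0.16934874 -0.00693463 -0.98553179]] [0.00795336 0.57960186 0.88716952] [0.42076268 0.02499684 0.97231953]
```

View pics/top0.png

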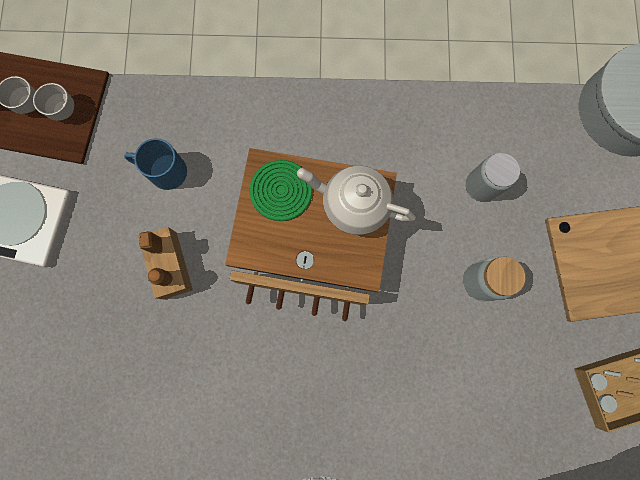

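View pics/scene0.png

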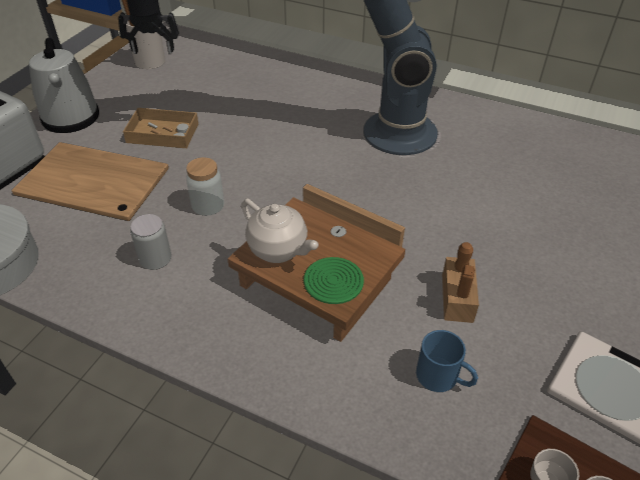

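```bash
cat >h.py <<'E'
import numpy as np,cv2
def load(n): return dict(np.load(n))
def cloud(f):
    z=f["range_z"];v,u=np.mgrid[:480,:640]
    c=np.stack([(u-f["cx"])/f["fx"]*z,(v-f["cy"])/f["fy"]*z,z],-1)
    return (c-f["t"])@f["R"]          # R^T (c-t)
def onplane(f,u,v,h):
    d=f["R"].T@np.array([(u-f["cx"])/f["fx"],(v-f["cy"])/f["fy"],1]);o=-f["R"].T@f["t"]
    return o+d*(h-o[2])/d[2]
def ortho(f,h,c,half,px):             # rectified view of plane z=h; up=+x, left=+y, px per m
    n=int(2*half*px)
    i,j=np.mgrid[:n,:n];X=np.stack([c[0]+half-i/px,c[1]+half-j/px,np.full(i.shape,h)],-1)
    p=X@f["R"].T+f["t"]
    return cv2.remap(f["image"],(p[...,0]/p[...,2]*f["fx"]+f["cx"]).astype("f4"),(p[...,1]/p[...,2]*f["fy"]+f["cy"]).astype("f4"),cv2.INTER_CUBIC)
E
python3 - <<'E'
from h import *
for n in("top","scene"):
    f=load(n+"0.npz");P=cloud(f);ok=f["range_z"]>0
    def box(name,lo,hi,xr,yr):
        m=ok&(P[...,2]>lo)&(P[...,2]<hi)&(P[...,0]>xr[0])&(P[...,0]<xr[1])&(P[...,1]>yr[0])&(P[...,1]<yr[1])
        k,l,s,c=cv2.connectedComponentsWithStats(m.astype("u1"))
        for i in range(1,k):
            if s[i,4]<15: continue
            q=P[l==i];r=cv2.minAreaRect((q[:,:2]*1000).astype("f4"));print(n,name,s[i,4],np.round(r[0],1),np.round(r[1],1),round(r[2],1),"z",np.round(np.median(q[:,2]),4),c[i].round())
    box("shelf",.083,.097,(.35,.8),(-.25,.25))
    box("rail",.108,.13,(.35,.5),(-.25,.25))
    box("stand",.054,.066,(.35,.7),(.25,.5))
    box("handle",.115,.16,(.35,.7),(.25,.5))
f=load("top0.npz")
cam=onplane(f,305,260,.09);print(cam)
a=ortho(f,.09,cam,.04,4500);b=ortho(load("scene0.npz"),.09,cam,.04,4500)
hd=onplane(f,153,258,.13);print(hd)
c=ortho(f,.13,hd,.08,2250);d=ortho(load("scene0.npz"),.13,hd,.08,2250)
cv2.imwrite("pics/crops.png",np.hstack([np.vstack([a,c]),np.vstack([b,d])])[:,:,::-1][:600*2,:])
im=cv2.imread("pics/crops.png");print(im.shape);cv2.imwrite("pics/crops.png",cv2.resize(im,(600,600),interpolation=cv2.INTER_AREA))
E
```

```text
top shelf 12844 [617.6  24.6] [300.7 242.8] 81.1 z 0.0906 [301. 230.]
top shelf 200 [ 702.7 -128.8] [63.4 32.6] 33.7 z 0.0902 [389. 178.]
top rail 1354 [479.9  45.7] [258.9  18.3] 81.2 z 0.1222 [303. 288.]
top stand 29 [695.7 336.5] [ 4.3 32. ] 8.3 z 0.0591 [161. 181.]
top stand 1367 [528.9 322.9] [130.9  62.7] 19.0 z 0.0601 [165. 264.]
top handle 243 [561.7 334.1] [32.1 24. ] 8.8 z 0.1302 [146. 240.]
top handle 228 [495.2 310.3] [28.4 29.7] 86.1 z 0.1279 [156. 276.]
scene shelf 9090 [606.   29.5] [305.2 269.6] 81.4 z 0.09 [328. 261.]
scene rail 906 [481.5  48.5] [261.2  26. ] 81.4 z 0.1204 [348. 207.]
scene stand 872 [529.4 327.2] [135.1  63.7] 19.1 z 0.0598 [459. 286.]
scene stand 39 [469.4 332.8] [21.5 11.8] 16.4 z 0.0599 [472. 262.]
scene stand 64 [696.8 346.3] [35.4  6.6] 87.6 z 0.0597 [447. 343.]
scene handle 162 [499.9 316.3] [27.6 28.9] 14.7 z 0.1262 [465. 249.]
scene handle 186 [563.6 338.5] [33.8 24. ] 7.7 z 0.1287 [467. 273.]
[0.53374    0.03664034 0.09      ]
[0.52711477 0.31553055 0.13      ]
(720, 720, 3)
```

View pics/crops.png

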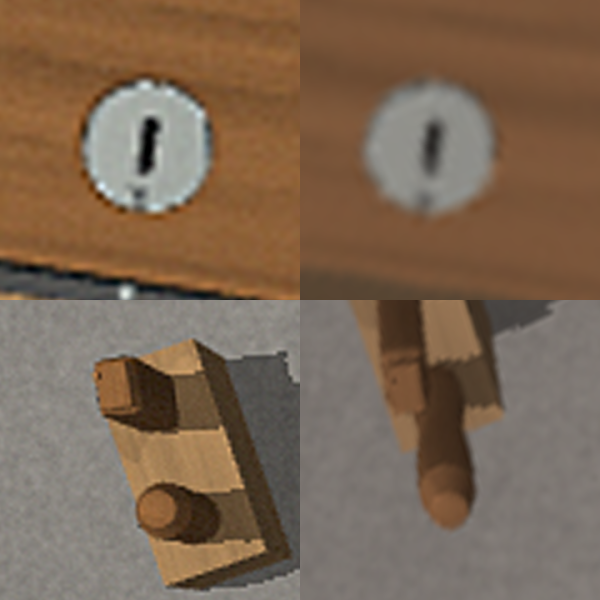

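Top view: flat driver's rectangular handle is at about (146,240), the cross driver at (156,276) and the cam at (305,260). The rail is at (303,288). The crops show the two cameras differing by about 4 mm in y, so I'll use the mean and correct by touch. Pushing the rail first.

```bash
cat >>h.py <<'E'
D=np.pi/180
def down(deg): return [np.pi,0,deg*D]
SY=-8.8; SX=np.array([np.cos(SY*D),np.sin(SY*D),0])
def st(r,msg=""):
    s=r.sense();print(msg,"t%.2f"%s["t"],s["tcp_pos"].round(4),"yaw%.1f"%(s["tcp_rot"][2]/D),"F",s["wrist_force"].round(2),"T",s["torque"].round(3),"op%.3f"%s["opening"],"q7 %.2f"%s["joint_pos"][6]);return s
E
python3 - <<'E'
from h import *
from plant import robot as r
# feasibility of the whole plan
for p,y in(((.5626,.3363,.086),98.8),((.5626,.3363,.20),98.8),((.5347,.0397,.165),82),((.5347,.0397,.165),0),((.5347,.0397,.165),-60)):
    q=r.inverse_kinematics(list(p),down(y));print(p,y,None if q is None else np.round(q,2))
top=np.array([.4807,.0477,0]);n=top-SX*(.009+.011+.018)
r.grip(0.0)
st(r,"shut")
r.goto([n[0],n[1],.20],down(90+SY));st(r)
r.move_straight([n[0],n[1],.103],vel=.2);st(r,"low")
g=n+SX*.036;hit=r.move_straight([g[0],g[1],.103],vel=.02,contact_N=4.5)
s=st(r,f"hit{hit}");print("travel",(s["tcp_pos"]-n)[:2]@SX[:2])
for c in("top","scene"): np.savez(c+"1.npz",**r.grab_frame(c))
st(r)
E
```

```text
(0.5626, 0.3363, 0.086) 98.8 [ 0.1   0.92 -1.14  1.68  0.9   1.17  0.43]
(0.5626, 0.3363, 0.2) 98.8 [ 0.1   0.75 -1.15  1.59  0.71  1.27  0.56]
(0.5347, 0.0397, 0.165) 82 [ 0.49  0.46 -0.83  1.91  0.41  0.95  0.9 ]
(0.5347, 0.0397, 0.165) 0 [ 0.37  0.41 -0.66  1.92  0.31  0.92 -0.44]
(0.5347, 0.0397, 0.165) -60 [ 0.27  0.38 -0.53  1.92  0.24  0.9  -1.43]
shut t0.87 [ 0.2758 -0.6161  0.2423] yaw-65.9 F [0.44 0.22 0.44] T [-0.005 -0.026 -0.02 ] op-0.003 q7 -0.08
 t3.33 [0.4436 0.0526 0.2   ] yaw81.1 F [-0.51 -0.06 -0.12] T [0.041 0.009 0.029] op0.002 q7 0.91
low t3.96 [0.4438 0.0539 0.1035] yaw81.2 F [0.32 0.02 0.34] T [-0.01  -0.013  0.038] op-0.003 q7 0.73
hitTrue t5.20 [0.4686 0.0494 0.1024] yaw81.2 F [ 0.72 -0.06  0.03] T [ 0.008 -0.023  0.035] op-0.002 q7 0.74
travel 0.025782806307399556
 t5.30 [0.4679 0.0493 0.1021] yaw81.2 F [-1.14  0.26  0.47] T [-0.006 -0.01  -0.053] op0.003 q7 0.74
```

```bash
python3 - <<'E'
from h import *
from plant import robot as r
s=st(r);p=s["tcp_pos"]
hit=r.move_straight(list(p+SX*.012),vel=.01,contact_N=5)
F=[r.sense()["wrist_force"] for _ in range(1)]
s=st(r,f"hit{hit}");print("moved",(s["tcp_pos"]-p)@SX)
np.savez("top2.npz",**r.grab_frame("top"))
for k in("top0","top1","top2"):
    f=load(k+".npz");P=cloud(f);m=(f["range_z"]>0)&(abs(P[...,2]-.12)<.008)
    e=np.stack([P[...,0]-.6176,P[...,1]-.0246],-1);x=e@SX[:2];y=e@np.array([-SX[1],SX[0]])
    m&=(abs(x+.135)<.025)&(abs(y)>.06)&(abs(y)<.14);print(k,m.sum(),x[m].mean()*1000)
E
```

```text
t5.30 [0.4679 0.0493 0.1021] yaw81.2 F [-1.14  0.26  0.47] T [-0.006 -0.01  -0.053] op0.003 q7 0.74
hitTrue t5.81 [0.4684 0.049  0.1016] yaw81.2 F [-0.62 -0.41  1.53] T [-0.001 -0.022  0.033] op-0.001 q7 0.74
moved 0.0005541873988881666
top0 759 -139.5739914256485
top1 384 -129.52226793724589
top2 376 -129.52583874730036
```

```bash
python3 - <<'E'
from h import *
from plant import robot as r
p=r.sense()["tcp_pos"]
q=p-SX*.015; r.move_straight(list(q),vel=.1); q[2]=.2; r.move_straight(list(q),vel=.25)
r.grip(1.0)
h=[.5626,.3363]
r.goto([*h,.20],down(98.8));st(r,"above")
np.savez("top3.npz",**r.grab_frame("top"))
print("hit",r.move_straight([*h,.092],vel=.15,contact_N=8));st(r,"down")
r.grip(0.0,90);st(r,"gripped")
r.move_straight([*h,.235],vel=.2);st(r,"up")
for c in("top","scene"): np.savez(c+"4.npz",**r.grab_frame(c))
cv2.imwrite("pics/lift.png",np.hstack([load(c+"4.npz")["image"][:,:,::-1][y:y+300,x:x+300] for c,x,y in(("top",40,100),("scene",320,80))]))
f=load("top3.npz");P=cloud(f);m=(f["range_z"]>0)&(abs(P[...,2]-.12)<.008)
e=np.stack([P[...,0]-.6176,P[...,1]-.0246],-1);x=e@SX[:2];y=e@np.array([-SX[1],SX[0]])
m&=(abs(x+.135)<.025)&(abs(y)<.14);print(m.sum(),x[m].mean()*1000)
E
```

```text
above t8.65 [0.5632 0.3346 0.1999] yaw98.7 F [ 0.35 -1.   -0.49] T [-0.027 -0.017 -0.044] op0.997 q7 0.65
hit False
down t9.57 [0.5631 0.3369 0.0931] yaw98.8 F [-0.44  0.2   0.52] T [ 0.044 -0.027  0.014] op1.001 q7 0.57
gripped t10.16 [0.5628 0.3365 0.0925] yaw98.8 F [-0.44 -0.39  2.98] T [-0.085  0.018 -0.001] op0.274 q7 0.57
up t11.03 [0.5621 0.3354 0.2334] yaw98.8 F [ 0.87  0.66 -1.62] T [-0.014  0.034 -0.002] op0.271 q7 0.67
756 -129.5514893363071
```

View pics/lift.png

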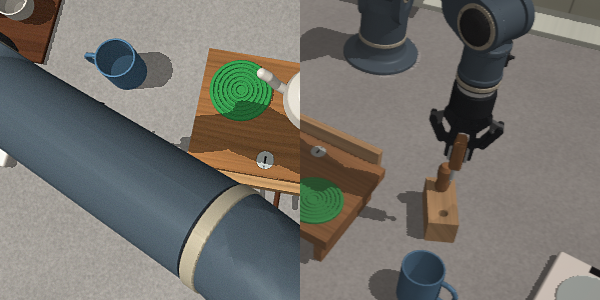

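```bash
python3 - <<'E'
from h import *
from plant import robot as r
c=[.5345,.0397]
r.goto([*c,.235],down(82));st(r)
r.move_straight([*c,.182],vel=.15);st(r)
f=r.grab_frame("scene");np.savez("scene5.npz",**f)
p=np.array([*c,.09])@f["R"].T+f["t"];u=p[0]/p[2]*f["fx"]+f["cx"];v=p[1]/p[2]*f["fy"]+f["cy"];print(u,v)
u,v=int(u),int(v)
cv2.imwrite("pics/cam5.png",cv2.resize(f["image"][v-55:v+20,u-40:u+40,::-1],None,fx=8,fy=8,interpolation=cv2.INTER_CUBIC))
print(u-40,v-55)
P=cloud(f);sub=P[v-60:v+5,u-25:u+25];m=(abs(sub[...,2]-.178)<.025)&(np.hypot(sub[...,0]-c[0],sub[...,1]-c[1])<.03);print(m.sum(),sub[m].mean(0))
E
```

```text
t12.27 [0.5347 0.0413 0.2353] yaw82.1 F [ 0.19  0.82 -1.36] T [ 0.084 -0.013 -0.073] op0.274 q7 0.87
 t12.77 [0.5348 0.041  0.1823] yaw82.1 F [ 0.48  1.29 -1.33] T [-0.015  0.003  0.004] op0.266 q7 0.81
337.0093666082923 230.51569481351336
297 175
318 [0.54549967 0.04564762 0.18187171]
```

View pics/cam5.png

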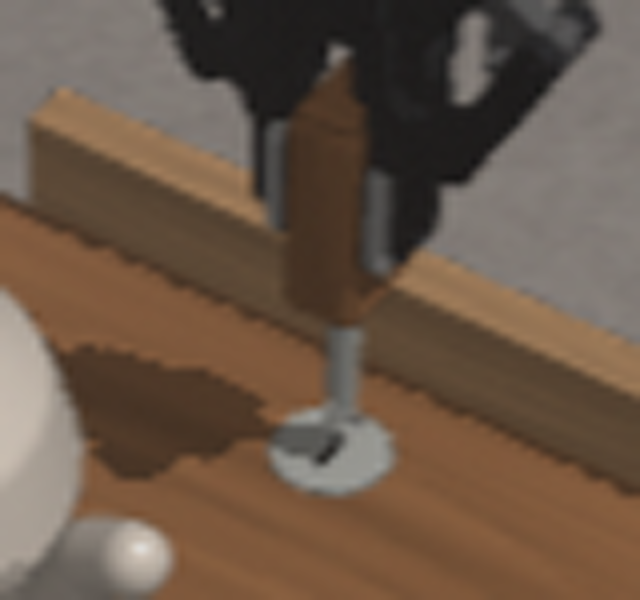

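The tip at crop (341,422) is about 1 px to the right of the cam centre at (332,450), so I'll move about 2–3 mm towards −y and probe.

```bash
cat >>h.py <<'E'
def avg(r,n=8,dt=.01):
    S=[]
    for _ in range(n): S.append(r.sense()); r.sleep(dt)
    return {k:np.mean([s[k] for s in S],0) for k in("tcp_pos","tcp_rot","wrist_force","torque","t")}
E
python3 - <<'E'
from h import *
from plant import robot as r
a=avg(r);print(a["t"],a["tcp_pos"].round(4),a["wrist_force"].round(2),a["torque"].round(3))
J=np.array([-SX[1],SX[0],0])
c=np.array([.5357,.038,0])
for d in(0,.0008,-.0008,.0016,-.0016,.0024,-.0024):
    b=c+J*d
    r.move_straight([b[0],b[1],.177],vel=.06)
    hit=r.move_straight([b[0],b[1],.1675],vel=.025,contact_N=4)
    a=avg(r,5);print(d,hit,"t%.2f"%a["t"],a["tcp_pos"].round(4),a["wrist_force"].round(2),a["torque"].round(3))
    if a["tcp_pos"][2]<.1695: break
E
```

```text
12.8458375 [0.5353 0.0408 0.1831] [ 0.08  0.03 -1.2 ] [-0.005 -0.019 -0.008]
0 False t13.68 [0.5356 0.0382 0.1674] [ 0.11  0.75 -1.79] [ 0.182  0.003 -0.018]
```

```bash
cat >turn.py <<'E'
import sys
from h import *
from plant import robot as r
y,stop,step,lim=map(float,sys.argv[1:5]); pos=[.5357,.038,.1675]
t0=r.sense()["t"]
while y>stop:
    y-=step
    try: r.move_straight(pos,vel=.05,attitude=down(y))
    except r.IKError as e: print("IK",e);break
    a=avg(r,6);print("y%.1f t%.2f"%(y,a["t"]),a["tcp_pos"].round(4),"yaw%.1f"%(a["tcp_rot"][2]/D),a["wrist_force"].round(1),a["torque"].round(3))
    if a["torque"][2]>lim or a["t"]-t0>12: break
E
python3 turn.py 82 40 6 0.18
```

```text
y76.0 t13.99 [0.5358 0.0383 0.1677] yaw76.1 [-0.2  1.  -1.6] [ 0.28  -0.029 -0.016]
y70.0 t14.30 [0.5358 0.0384 0.1676] yaw70.2 [ 0.6  1.9 -2.3] [ 0.492 -0.162  0.017]
y64.0 t14.60 [0.5358 0.0382 0.1675] yaw64.2 [ 0.8  1.7 -2. ] [ 0.505 -0.151  0.031]
y58.0 t14.91 [0.5357 0.0381 0.1675] yaw58.2 [ 0.1  1.5 -1.6] [ 0.477 -0.079  0.052]
y52.0 t15.22 [0.5356 0.0379 0.1675] yaw52.2 [-0.4  1.2 -1.2] [0.359 0.076 0.037]
y46.0 t15.53 [0.5355 0.0379 0.1675] yaw46.2 [-0.8  1.  -0.8] [0.225 0.247 0.042]
y40.0 t15.84 [0.5354 0.0378 0.1674] yaw40.2 [-1.3  0.1 -0.3] [0.064 0.46  0.058]
```

```bash
python3 turn.py 40 -60 4 0.17
```

```text
y36.0 t16.14 [0.5353 0.0377 0.1674] yaw36.2 [-2.3  0.1  0.5] [-0.058  0.675  0.047]
y32.0 t16.44 [0.5353 0.0377 0.1674] yaw32.2 [-3.3 -0.8  1.5] [-0.213  0.928  0.059]
y28.0 t16.74 [0.5352 0.0377 0.1673] yaw28.1 [-4.1 -1.5  1.6] [-0.344  1.177  0.068]
y24.0 t17.04 [0.5351 0.0377 0.1673] yaw24.2 [-5.3 -1.8  2.4] [-0.45   1.454  0.109]
y20.0 t17.34 [0.535  0.0377 0.1673] yaw20.2 [-5.2 -1.3  3.2] [-0.492  1.548  0.125]
y16.0 t17.64 [0.5349 0.0377 0.1673] yaw16.2 [-5.6 -1.5  3.1] [-0.507  1.575  0.122]
y12.0 t17.94 [0.5348 0.0377 0.1673] yaw12.2 [-5.9 -1.5  3.3] [-0.494  1.684  0.141]
y8.0 t18.24 [0.5346 0.0377 0.1673] yaw8.2 [-6.  -1.7  3.7] [-0.479  1.768  0.137]
y4.0 t18.54 [0.5345 0.0378 0.1673] yaw4.2 [-6.4 -1.4  3.6] [-0.433  1.873  0.188]
```

```bash
sed -i 's/\[.5357,.038,.1675\]/[.5342,.0377,.1672]/' turn.py; python3 turn.py 4 -60 3 0.21
```

```text
y1.0 t18.84 [0.534  0.0377 0.1673] yaw1.2 [-5.  -1.2  3.8] [-0.36   1.468  0.202]
y-2.0 t19.14 [0.534  0.0377 0.1673] yaw-1.8 [-5.  -1.1  4.4] [-0.36   1.531  0.253]
```

```bash
sed -i 's/\[.5342,.0377,.1672\]/[.5334,.0377,.1672]/; s/avg(r,6)/avg(r,20)/' turn.py; python3 turn.py -2 -60 1 0.268
```

```text
y-3.0 t19.50 [0.5337 0.0377 0.1673] yaw-2.9 [-3.5 -1.2  3.2] [-0.351  1.014  0.278]
```

```bash
python3 turn.py -3 -3.9 1 0.2; python3 - <<'E'
from h import *
from plant import robot as r
a=avg(r,30);print(a["t"],a["torque"].round(3))
f=r.grab_frame("scene");np.savez("scene6.npz",**f)
cv2.imwrite("pics/snug.png",cv2.resize(f["image"][160:260,280:420,::-1],None,fx=5,fy=5,interpolation=cv2.INTER_CUBIC))
E
```

```text
y-4.0 t19.91 [0.5337 0.0377 0.1673] yaw-4.0 [-2.8 -1.3  3.2] [-0.351  0.815  0.283]
20.120833333333334 [-0.364  0.743  0.296]
```

View pics/snug.png

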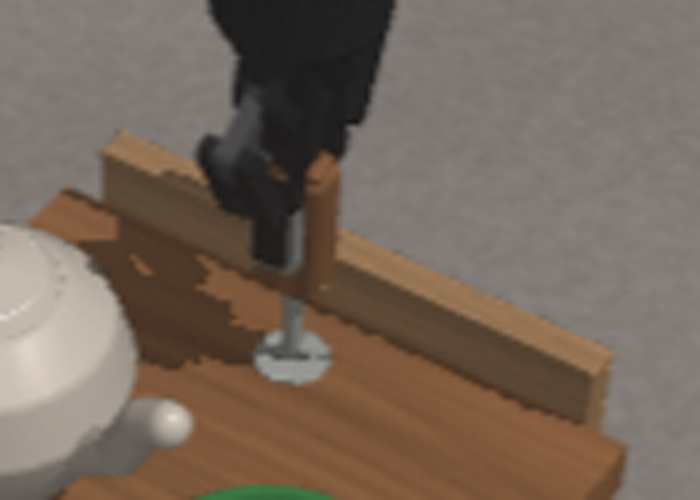

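The rail looks flush, the slot lies crosswise at crop (292,356), and the torque is about 0.29 N m. Next I'll unload the twist and lift out.

```bash
python3 - <<'E'
from h import *
from plant import robot as r
y=-4
for _ in range(5):
    y+=3; r.move_straight([.5334,.0377,.1672],vel=.05,attitude=down(y)); a=avg(r,8);print(y,"t%.2f"%a["t"],a["wrist_force"].round(1),a["torque"].round(3))
    if a["torque"][2]<.05: break
r.move_straight([.5334,.0377,.19],vel=.06); a=avg(r,8);print(a["t"],a["tcp_pos"].round(4),a["wrist_force"].round(1),a["torque"].round(3))
r.move_straight([.5334,.0377,.24],vel=.2)
f=r.grab_frame("scene");np.savez("scene7.npz",**f)
cv2.imwrite("pics/out.png",cv2.resize(f["image"][130:260,270:420,::-1],None,fx=4,fy=4,interpolation=cv2.INTER_CUBIC))
E
```

```text
-1 t20.58 [-1.8 -1.3  3.4] [-0.361  0.53   0.232]
2 t20.90 [-1.2 -1.2  3.2] [-0.353  0.347  0.174]
5 t21.21 [-0.7 -1.5  3. ] [-0.359  0.151  0.143]
8 t21.53 [ 0.2 -1.6  2.2] [-0.37  -0.102  0.097]
11 t21.85 [ 1.2 -1.1  1.7] [-0.33  -0.349  0.057]
22.4458375 [0.533  0.0376 0.19  ] [-0.2  0.2 -1.5] [ 0.015 -0.002  0.002]
```

View pics/out.png

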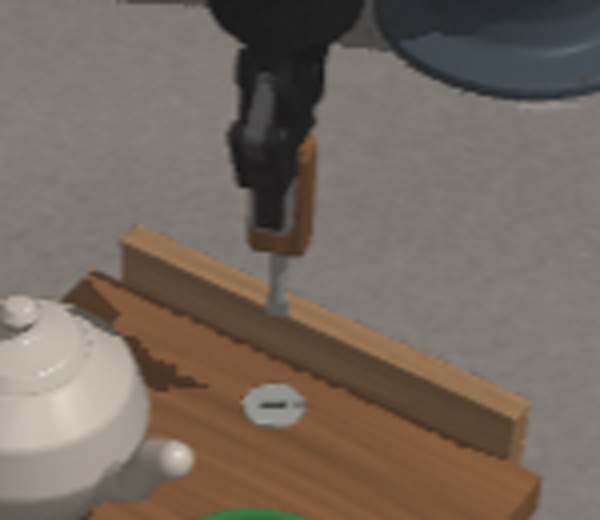

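```bash
python3 - <<'E'
from h import *
from plant import robot as r
h=[.563,.335]
r.goto([*h,.24],down(98.8)); r.move_straight([*h,.16],vel=.2)
hit=r.move_straight([*h,.12],vel=.08,contact_N=6);st(r,f"mid hit{hit}")
if not hit:
    hit=r.move_straight([*h,.0905],vel=.03,contact_N=5);st(r,f"hit{hit}")
    a=avg(r,5);print(a["tcp_pos"],a["wrist_force"])
    if a["tcp_pos"][2]<.096:
        r.grip(1.0); st(r,"open")
        r.move_straight([*h,.22],vel=.15)
        r.goto([.42,-.2,.3],down(0)); st(r)
for c in("top","scene"): np.savez(c+"8.npz",**r.grab_frame(c))
f=load("top8.npz");cv2.imwrite("pics/fin.png",np.hstack([cv2.resize(f["image"][130:330,120:420,::-1],None,fx=1.3,fy=1.3),cv2.resize(load("scene8.npz")["image"][180:380,230:500,::-1],None,fx=1.3,fy=1.3)]))
P=cloud(f);m=(f["range_z"]>0)&(abs(P[...,2]-.12)<.008)
e=np.stack([P[...,0]-.6176,P[...,1]-.0246],-1);x=e@SX[:2];y=e@np.array([-SX[1],SX[0]])
m&=(abs(x+.135)<.025)&(abs(y)<.14);print(m.sum(),x[m].mean()*1000)
m=(f["range_z"]>0)&(P[...,2]>.115)&(P[...,2]<.16)&(P[...,1]>.25)&(P[...,1]<.5)&(P[...,0]<.7)&(P[...,0]>.35)
k,l,s,c=cv2.connectedComponentsWithStats(m.astype("u1"))
for i in range(1,k):
    q=P[l==i];print(s[i,4],q.mean(0).round(4),np.median(q[:,2]))
E
```

```text
mid hitFalse t25.28 [0.5629 0.3352 0.1198] yaw98.8 F [ 0.87 -0.06 -1.06] T [ 0.046  0.041 -0.015] op0.270 q7 0.57
hitTrue t26.13 [0.5628 0.3348 0.0925] yaw98.8 F [ 0.02 -0.37  5.24] T [-0.113 -0.025 -0.002] op0.272 q7 0.55
[0.56281703 0.3347938  0.09247096] [ 0.04821744 -0.56324051  5.33530932]
open t26.80 [0.5622 0.3339 0.0911] yaw98.8 F [-0.74  0.43  0.01] T [ 0.042 -0.036  0.004] op1.000 q7 0.55
 t29.82 [ 0.4206 -0.1992  0.3   ] yaw0.1 F [-0.14 -0.15 -0.32] T [-0.03  -0.035 -0.029] op0.999 q7 0.22
1406 -128.98059912569786
238 [0.5605 0.3287 0.1286] 0.1303849396250529
234 [0.4949 0.3086 0.1267] 0.12761797494500238
```

View pics/fin.png

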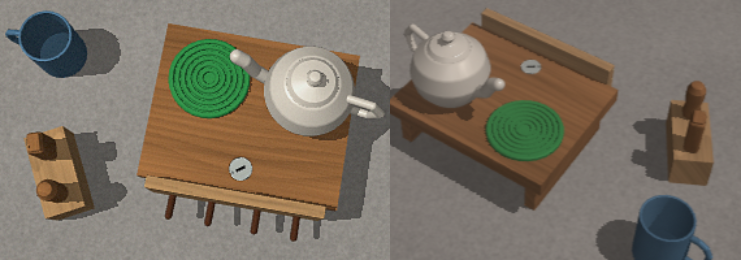

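```bash
python3 -c "
from plant import robot as r
r.close_job();print(r.sense()['t'])"
```

```text
the job is handed in; nothing more can be done
the job is handed in; nothing more can be done
```

The rail is fitted and drawn home, the cam is snug, and the flat screwdriver is back upright in its hole. I handed the job in at about 30 s of the 72 s allowed.

- **Pushing in:** I pushed the rail by hand until it met the seal, stopping at a 4.5–5 N contact limit.
- **Turning the cam:** the blade went into the slot on the first probe. I turned the driver about 86° clockwise, and the torque levelled at 0.28–0.30 N m, inside the snug range. I eased the twist off before lifting the driver out.
- **Final picture:** the rail measures 0.02 mm from home, to within about a millimetre of camera error. The driver stands at its original height (0.130 m). The rest of the shelf and the stand look undisturbed. I did not check the jar and the caddy again.

**Checks that disagreed:**
- The two cameras differed by about 4 mm in y. The top camera proved right when the blade entered the slot.
- My first estimate of the cam's centre was 1–2 mm off in x. This put about 6 N of side force and up to about 4.4 N of vertical force on the driver while turning. I re-centred partway, and the side force fell to about 3 N.

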